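# Clamp down the hold-down bar of an ink press

### The arm

A 7-joint arm with a two-finger parallel gripper is mounted at the origin on the work surface. World frame = base frame: x ahead of the robot, y to its left, z up, the work surface at z = 0. Lengths are in m, angles in rad, forces in N, time in s.
With the tool pointing down it reaches from about 0.4 to 0.85 m from the base axis. Payload 4.5 kg.
Tool frame: the origin (TCP) lies on the centre line of the jaws, within the pads' length; the fingertips stand 11 mm ahead of it and the grasp point (between the pads) lies 8 mm behind it; z points along the fingers, x is the direction in which the jaws open and shut, and the axes are right-handed (so a half turn about z gives the same grasp; the last joint's range is limited). The gripper opens to 88 mm and grips with 3 to 60 N. Pads are 18 mm wide; open, the fingers measure 123 mm over their backs; the gripper's body (75 mm by 187 mm) begins 45 mm behind the grasp point.
Start: joints at [1.231, 0.689, -0.195, 1.565, 0.157, 0.902, -0.215], TCP at [0.228, -0.582, 0.25] pointing down, gripper open.
Joint ranges: [-3.01, 3.01], [-0.46, 2.08], [-1.47, 1.51], [0.13, 2.56], [-1, 4.14], [0.04, 2.09], [-2.66, 2.66]. Speed limits (rad/s): [2.57, 2.57, 3.14, 3.14, 3.14, 3.14, 3.14].

### API

Orientations are given as a unit quaternion [x, y, z, w].
In Python, from plant import r, vision, order, nets gives the robot as it stands.
- The arm moves only by the tool send_rows, never from a script. Its argument "series" is a list of rows, each an object with "delta_pos": the shift along the tool's x, y, z in cm, a list of three; "turn": the turn about the tool's z in degrees; "jaw": the closure, from 0 (fully open) to 1 (shut). In form: [{"delta_pos": [x, y, z], "turn": turn, "jaw": jaw}, ...]. A call has 1 to 8 rows; each row is the pose to reach, as a shift and turn from the pose commanded when the call began, along the tool's axes at that moment; what a row does not reach only later rows make up. A row lasts 1/12 s, in which the tool goes at most 41.7 mm and 7.16 degrees, less where a joint would pass 70% of its speed; a pose out of reach is approached as far as the arm can. A call with a gripper value outside its range is refused whole. The fingers move at their own pace and stop on an object; "force" is the grip in N (left out, the last holds). Time passes only in rows, so rows that repeat a pose let the fingers close. It gives the time, the measured TCP pose, the force and the opening at its end, in the units of the state.
- r.get_state(): the state, without advancing time (a new reading comes with each control period).
- vision.snapshot(name): name is "scene" or "side" or "wrist"; returns the picture (384x512x3 uint8, blue, green, red); there is no depth.
- vision.camera_params(name): a dict with "intrinsics" (3x3 intrinsics, pixels), "extrinsics" (4x4, takes a point from world to camera coordinates). Camera axes: x right, y down, z forward; pixel columns grow to the right and rows downward; lengths in m; the calibration is good to about 2 mm. A picture is of the moment at which its call begins: read the wrist's pose just before it. camera_params takes no time and is no camera call; for the wrist camera it gives the pose at the moment of the call.
- order.finish_job(): hands the job in, once; it reports no verdict.
Trained networks look in the newest picture that a camera, given by its name, has taken for a name from the list of things; names that differ only in an ending like _2 or _b are one class to them, and where a whole thing is asked for, a point or a joint stands for the part that bears it (a point fixed in the world has none). Each returns a list of dicts, best first, with "score" (0 to 1); they miss things now and then, are a little off and sometimes report something else, mostly with a low value. They report only what shows in the picture. A call takes as long as a camera call. They do not tell look-alikes from the thing itself.
- nets.boxes_of(camera, label): "location" ([row, column] as shares, 0 to 1, of the picture: columns of its width, rows of its height, amid what is visible of it).
- nets.trace(camera, label): "region" (384x512 bool, what is visible of it) and "location" ([row, column] as shares, 0 to 1, of the picture: columns of its width, rows of its height, amid what is visible of it).
The state is a dict: "clock": time; "q": joint angles; "qd": joint speeds; "joint_torque": joint torques, N m; "tool_pos": TCP position; "eef_rot": TCP orientation; "contact_force": force on the tool from outside, world axes, zero at the start; "moment": the same for the moment, N m; "opening": opening from 0.0 (shut) to 1.0 (fully open).
Only numpy, scipy, OpenCV 4.12 (cv2) and the standard library are available. Lean on these libraries where they do the work, as an engineer would, in place of code of your own. Each camera call takes 0.05 s, during which the arm holds its last target.

### The job

The green hold-down bar across the foot of the ink press is clamped at its far end, but its free end still lacks its U-bolt. Take the U-bolt that hangs on the wooden mould, pass its two legs down astride the bar and through both holes of the bracket under the free end, and let it go fully home, its bow flat on the bar, ready for the nuts. Leave the mould standing, and the balance, the brass weight, the spatula and the spare mould where they are.

Things in the scene. Friction and masses are not known exactly. Their poses are not given: they have to be found in the camera images.
- ubolt: Loose square-bend steel U-bolt, about 0.17 kg, hung legs down astride the mould at the start. Origin: middle of the bow's under face; z up away from the legs, x from leg to leg. Bow 54 (x) x 20 (y) x 8 mm; flat sides, 38 mm apart inside, down to z = -34 mm; then round legs, 8 mm in diameter, at x = -23 and 23 mm, to z = -61 mm, last 2 mm tapered. Same either way round.
- grip (a point): Where to grip the U-bolt: midway between its two flat sides, 6 mm below the bow's under face, axes as the U-bolt. The outer faces are flat, 20 mm wide (y), 54 mm apart (x), from z = +14 down to -28 mm from here. When the U-bolt is home, the bracket's upper face is 29 mm below this point.
- bar_top (a point): On the centre line of the top face of the fixed, level green bar, a 35 x 35 mm square tube, near its free end; z up, y along the bar towards the press, x across. The top face is 70 mm above the bench. The free end is 65 mm away along -y; the press base, 35 mm high, begins 205 mm away along +y; its columns and wheel, 390 mm high, begin 210 mm away along +y.
- deck (a point): Under bar_top, level with the bracket's upper face. Fixed grey bridge bracket, 110 (x) by 80 mm (y), 6 mm thick, 35 mm high, open below; slotted bolted feet to x = 95 mm. Its two 11 mm through holes lie at x = -23 and 23 mm and share one y, unknown: up to 16 mm either way along the bar from here. Look, or feel: legs stood beside the holes keep the bow 26 mm above the bar; over them, it drops flat on it.
- rig: Press, green bar and far clamp, one fixed piece; origin on the bench under bar_top, axes as bar_top. Press: iron bench screw press with handwheel, base 220 x 220 mm centred at x = 80, y = 315 mm. The far end of the bar, at y = 482 mm, carries the same bracket with its U-bolt already fitted (fixed).
- mould: Black-stained wooden ink mould standing loose on the bench, 34 mm (x) by 150 mm (y) by 85 mm high, about 0.5 kg; origin in the middle of its underside. The U-bolt hangs astride it, bow on its top face.
- spare_mould: Bystander: black-stained wooden mould 48 mm (x) by 150 mm (y) by 55 mm high, origin in the middle of its underside.
- weight: Bystander: brass balance weight, 36 mm in diameter, 53 mm high, origin in the middle of its underside.
- spatula: Bystander: spatula 250 mm long with a wooden handle, lying flat along its x axis.
- balance: Bystander: two-pan balance with a blue base 85 mm (x) by 230 mm (y), 300 mm over the pans, 160 mm high, 2.2 kg, origin in the middle of its underside.
Things that resemble listed ones, but are neither listed nor needed, are in the scene too. Of the things that look like the ubolt, the larger one is meant. What is shaped like the mould but blue is not meant.

How it is judged:
By the outcome, as a careful person would: the job done as asked, in the order asked, and still so for the second after the job is handed in, with the robot touching nothing.
It also fails if it takes over 67 s, if anything falls off the work surface, if the arm or the gripper's body presses on something with over 40 N, if the wrist force passes 120 N, or if a joint passes its speed limit or range.

## Working session

There is one attempt and no reset: what is moved stays moved. The work goes in short steps, Python scripts to look and compute and a tool call to move; the robot and the scene stay as the last step left them, time stands still between calls to the robot, and variables do not carry over. Pictures are saved under pics/ and viewed, and the job is handed in when it is done.

Besides the shell and the picture viewer there is one more tool, called after "Emit:" in YAML: its name, and indented under it one key for each argument. send_rows: Moves the arm, as the interface text tells. Its arguments: {"type":"object","properties":{"series":{"type":"array"},"force":{"type":"number"}},"required":["series"]}

```bash
mkdir -p pics; ls; python3 - <<'E'
from plant import r, vision, order, nets
import cv2
print(r.get_state())
for n in ("scene","side","wrist"):
    im=vision.snapshot(n); cv2.imwrite(f"pics/{n}0.png",im)
    p=vision.camera_params(n); print(n,p)
    for l in ("ubolt","mould","rig","deck"):
        try:
            for d in nets.boxes_of(n,l)[:5]: print(l,round(d["score"],2),[round(d["location"][1]*512),round(d["location"][0]*384)])
        except Exception as e: print(l,e)
print(r.get_state()["clock"])
E
```

```text
pics
{'clock': 0.0, 'q': array([ 1.23083485,  0.68996583, -0.19454369,  1.56634871,  0.15730752,
        0.90250313, -0.21508655]), 'qd': array([-1.42103565e-03,  8.65473212e-04,  1.13350621e-03, -9.17040677e-05,
        1.14563123e-03, -1.83408867e-03, -6.83596739e-04]), 'joint_torque': array([-8.40785719e-05, -5.27556789e+01, -1.26642399e+00, -1.53423339e+01,
       -5.25781210e-02,  6.75153569e-03,  1.88327135e-04]), 'tool_pos': array([ 0.2279425 , -0.58128908,  0.24892085]), 'eef_rot': array([ 8.26206985e-01, -5.63365939e-01, -7.89058849e-04, -4.63716496e-04]), 'contact_force': array([-0.08753302,  0.09840787, -0.28997098]), 'moment': array([ 0.02876691, -0.02115066,  0.03740769]), 'opening': 1.0008001775751816}
scene {'intrinsics': array([[366.97867724,   0.        , 262.30790059],
       [  0.        , 366.97867724, 191.00911459],
       [  0.        ,   0.        ,   1.        ]]), 'extrinsics': array([[-0.89014248,  0.45548517,  0.01340252,  0.55904079],
       [ 0.29589389,  0.60012498, -0.74316675,  0.00958166],
       [-0.34654462, -0.65755856, -0.66897202,  0.99800993],
 
[... 408 characters left out ...]
56391295],
       [-0.2155429 , -0.41688485, -0.88303357,  0.12530876],
       [ 0.3983904 ,  0.78806577, -0.46929462,  0.98945923],
       [ 0.        ,  0.        ,  0.        ,  1.        ]])}
mould 0.62 [292, 298]
mould 0.61 [252, 254]
rig 0.63 [228, 125]
wrist {'intrinsics': array([[344.38225931,   0.        , 259.31254036],
       [  0.        , 344.38225931, 188.18896351],
       [  0.        ,   0.        ,   1.        ]]), 'extrinsics': array([[ 0.36415481, -0.93133785, -0.00104228, -0.62429607],
       [-0.8893101 , -0.34805385,  0.29662444, -0.04132383],
       [-0.27662034, -0.10709031, -0.95499364,  0.39032196],
       [ 0.        ,  0.        ,  0.        ,  1.        ]])}
0.75
```

View pics/scene0.png

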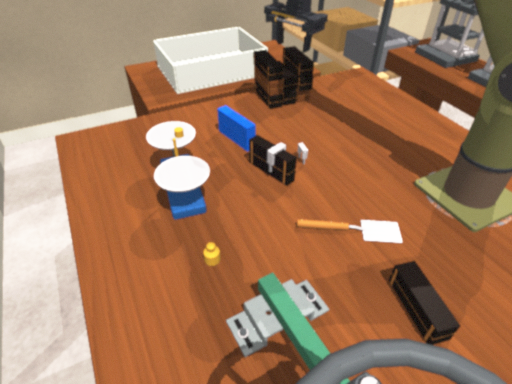

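View pics/side0.png

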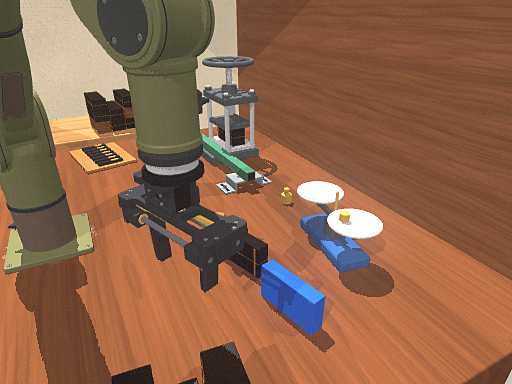

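View pics/wrist0.png

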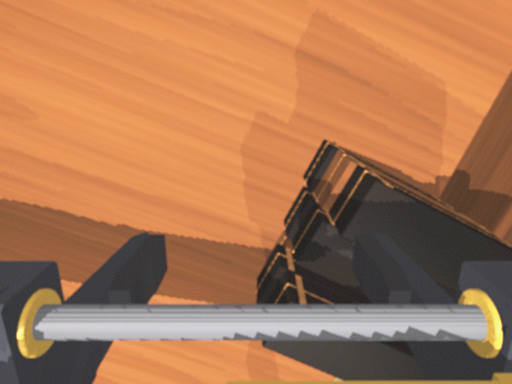

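```bash
python3 - <<'E'
import cv2,numpy as np
im=cv2.imread("pics/scene0.png")
a=cv2.resize(im[125:195,230:330],(800,560),interpolation=cv2.INTER_CUBIC); cv2.imwrite("pics/c1.png",a)
b=cv2.resize(im[265:365,215:340],(750,600),interpolation=cv2.INTER_CUBIC); cv2.imwrite("pics/c2.png",b)
E
```

```text
(no output)
```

View pics/c1.png

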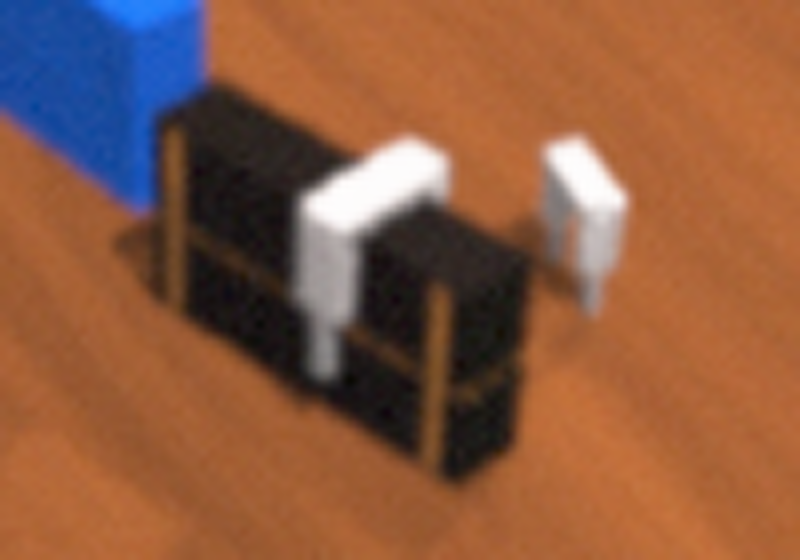

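View pics/c2.png

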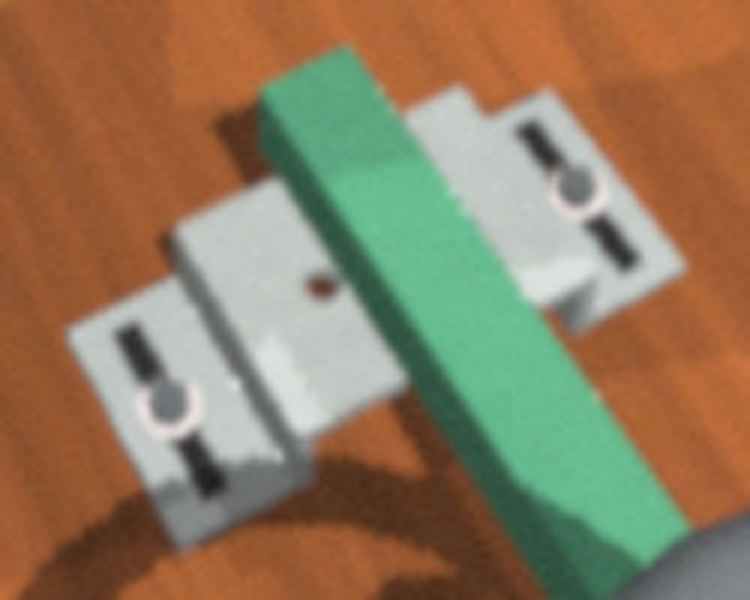

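```bash
cat > h.py <<'E'
import numpy as np
def ray(p,u,v,z):
    K=np.array(p["intrinsics"]);E=np.array(p["extrinsics"])
    R=E[:3,:3];t=E[:3,3];c=-R.T@t
    d=R.T@np.linalg.solve(K,[u,v,1.])
    return c+d*(z-c[2])/d[2]
def proj(p,X):
    E=np.array(p["extrinsics"]);x=E[:3,:3]@np.asarray(X,float)+E[:3,3];q=np.array(p["intrinsics"])@x
    return q[:2]/q[2]
E
python3 - <<'E'
from plant import vision
from h import *
p=vision.camera_params("scene")
a=lambda x,y:(230+x/8-.44,125+y/8-.44)
b=lambda x,y:(215+x/6-.42,265+y/6-.42)
for n,pt,z in [("bowc",a(378,180),.093),("bowA",a(302,200),.093),("bowB",a(345,225),.093),("bowC",a(450,160),.093),("bowD",a(408,135),.093),
 ("mouldFL",a(213,83),.085),("mouldR1",a(527,262),.085),("mouldR0",a(445,288),.085),("mouldL0",a(165,118),.085),
 ("bar0",b(262,95),.07),("bar1",b(347,45),.07),("barfarL",b(515,487),.07),("barfarR",b(692,525),.07),
 ("hole",b(322,287),.035),("deckA",b(175,230),.035),("deckB",b(300,440),.035),("deckC",b(462,85),.035),
 ("bolt1",b(170,403),.006),("bolt2",b(577,188),.006)]:
    print(n,ray(p,*pt,z).round(4))
E
```

```text
bowc [ 0.4272 -0.3092  0.093 ]
bowA [ 0.4556 -0.3103  0.093 ]
bowB [ 0.4494 -0.2915  0.093 ]
bowC [ 0.3995 -0.3088  0.093 ]
bowD [ 0.405  -0.3281  0.093 ]
mouldFL [ 0.4457 -0.3973  0.085 ]
mouldR1 [ 0.3996 -0.2564  0.085 ]
mouldR0 [ 0.4311 -0.256   0.085 ]
mouldL0 [ 0.4707 -0.3848  0.085 ]
bar0 [0.6548 0.0331 0.07  ]
bar1 [0.6214 0.0283 0.07  ]
barfarL [0.6493 0.1784 0.07  ]
barfarR [0.6116 0.2092 0.07  ]
hole [0.6588 0.0836 0.035 ]
deckA [0.6916 0.0448 0.035 ]
deckB [0.6878 0.1247 0.035 ]
deckC [0.5813 0.0386 0.035 ]
bolt1 [0.7118 0.0831 0.006 ]
bolt2 [0.5554 0.0757 0.006 ]
```

```bash
cat >> h.py <<'E'
from scipy.spatial.transform import Rotation as Ro
def go(s,target,ang=None):
    R=Ro.from_quat(s["eef_rot"]).as_matrix()
    d=R.T@(np.array(target)-s["tool_pos"])*100
    cur=np.degrees(np.arctan2(R[1,0],R[0,0]))
    out=dict(d=d.round(2),cur=round(cur,2),tilt=R[:,2].round(4))
    if ang is not None: out["turn"]=round(-((ang-cur+180)%360-180),2)
    return out
E
python3 - <<'E'
from plant import r,vision
from h import *
s=r.get_state()
print(go(s,[.4274,-.3097,.16],19.3))
p=vision.camera_params("scene")
print(ray(p,230+585/8,125+175/8,.05))
p=vision.camera_params("wrist");E=p["extrinsics"];print(-E[:3,:3].T@E[:3,3])
E
```

```text
{'d': array([-18.06, -28.48,   8.98]), 'cur': np.float64(-68.58), 'tilt': array([ 1.e-04, -1.e-04, -1.e+00]), 'turn': np.float64(-87.88)}
[ 0.32691586 -0.32920864  0.05      ]
[ 0.29856645 -0.55402279  0.38439201]
```

Emit:
send_rows:
  series:
    - {"delta_pos":[-2,-3.2,0.5],"turn":-7,"jaw":0}
    - {"delta_pos":[-4,-6.3,1],"turn":-14,"jaw":0}
    - {"delta_pos":[-6,-9.5,2],"turn":-21,"jaw":0}
    - {"delta_pos":[-8,-12.7,3],"turn":-28,"jaw":0}
    - {"delta_pos":[-10,-15.8,4],"turn":-35,"jaw":0}
    - {"delta_pos":[-12,-19,5],"turn":-42,"jaw":0}
    - {"delta_pos":[-14,-22.2,6],"turn":-49,"jaw":0}
    - {"delta_pos":[-16,-25.3,7],"turn":-56,"jaw":0}

```text
clock: 1.42
tool_pos: [0.4065, -0.3391, 0.1796]
eef_rot: [0.994, -0.107, 0.0, 0.0]
contact_force: [1.6, -0.4, -0.3]
opening: 0.998
```

```bash
python3 - <<'E'
from plant import r,vision
from h import *
s=r.get_state()
print(s["clock"],s["tool_pos"],go(s,[.4274,-.3097,.16],19.3))
E
```

```text
1.4167 [ 0.40647737 -0.33911912  0.17958718] {'d': array([ 1.42, -3.32,  1.96]), 'cur': np.float64(-12.25), 'tilt': array([ 1.e-03, -4.e-04, -1.e+00]), 'turn': np.float64(-31.55)}
```

Emit:
send_rows:
  series:
    - {"delta_pos":[0.7,-1.6,0],"turn":-7,"jaw":0}
    - {"delta_pos":[1.4,-3.3,0],"turn":-14,"jaw":0}
    - {"delta_pos":[1.42,-3.32,0],"turn":-21,"jaw":0}
    - {"delta_pos":[1.42,-3.32,0],"turn":-28,"jaw":0}
    - {"delta_pos":[1.42,-3.32,0],"turn":-31.5,"jaw":0}
    - {"delta_pos":[1.42,-3.32,0],"turn":-31.5,"jaw":0}

```text
clock: 1.92
tool_pos: [0.4265, -0.3113, 0.1797]
eef_rot: [0.986, 0.165, 0.0, -0.0]
contact_force: [0.1, -0.5, 0.2]
opening: 0.996
```

```bash
python3 - <<'E'
from plant import r,vision
from h import *
import cv2
s=r.get_state()
p=vision.camera_params("wrist")
im=vision.snapshot("wrist"); cv2.imwrite("pics/w1.png",im)
np.savez("w1.npz",E=p["extrinsics"],K=p["intrinsics"])
print(s["clock"],s["tool_pos"],go(s,[.4274,-.3097,.16],19.3))
print(proj(p,[.4274,-.3097,.093]))
E
```

```text
1.9167 [ 0.42652723 -0.31130385  0.17970667] {'d': array([ 0.13, -0.12,  1.97]), 'cur': np.float64(19.0), 'tilt': array([ 3.e-04,  1.e-04, -1.e+00]), 'turn': np.float64(-0.3)}
[263.11867873 198.35687578]
```

View pics/w1.png

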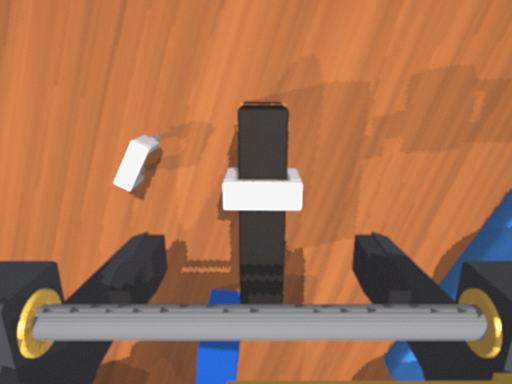

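```bash
python3 - <<'E'
import cv2
im=cv2.imread("pics/w1.png")
cv2.imwrite("pics/c3.png",cv2.resize(im[150:225,210:310],(800,600),interpolation=cv2.INTER_CUBIC))
E
```

```text
(no output)
```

View pics/c3.png

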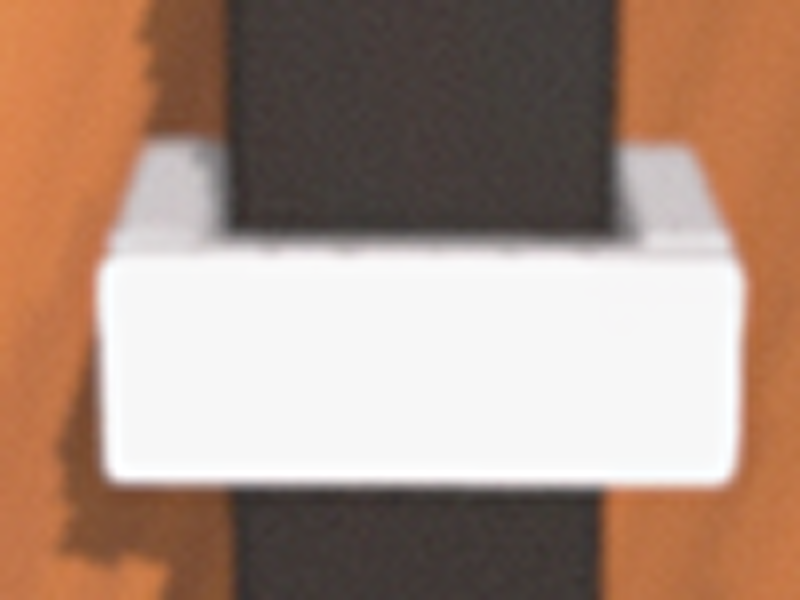

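```bash
python3 - <<'E'
from plant import r,vision
from h import *
p=vision.camera_params("wrist")
s=r.get_state()
P=[ray(p,210+x/8-.44,150+y/8-.44,.093) for x,y in [(98,253),(745,253),(740,486),(103,486)]]
P=np.array(P);print(P.round(4));c=P.mean(0);print(c)
d=P[1]-P[0];print(np.degrees(np.arctan2(d[1],d[0])),np.linalg.norm(d),np.linalg.norm(P[2]-P[1]))
d=P[2]-P[3];print(np.degrees(np.arctan2(d[1],d[0])))
c[2]=.071
print(go(s,c))
E
```

```text
[[ 0.3973 -0.3072  0.093 ]
 [ 0.4485 -0.2898  0.093 ]
 [ 0.4555 -0.3094  0.093 ]
 [ 0.4037 -0.3269  0.093 ]]
[ 0.42625277 -0.30832718  0.093     ]
18.759051690619224 0.05406243064352036 0.020789300046788174
18.761608297585955
{'d': array([ 0.07, -0.3 , 10.87]), 'cur': np.float64(18.81), 'tilt': array([ 3.e-04,  1.e-04, -1.e+00])}
```

Emit:
send_rows:
  series:
    - {"delta_pos":[0.08,-0.27,3],"turn":0,"jaw":0}
    - {"delta_pos":[0.08,-0.27,6],"turn":0,"jaw":0}
    - {"delta_pos":[0.08,-0.27,8.5],"turn":0,"jaw":0}
    - {"delta_pos":[0.08,-0.27,10],"turn":0,"jaw":0}
    - {"delta_pos":[0.08,-0.27,10.85],"turn":0,"jaw":0}
    - {"delta_pos":[0.08,-0.27,10.85],"turn":0,"jaw":0}
    - {"delta_pos":[0.08,-0.27,10.85],"turn":0,"jaw":0.3}
    - {"delta_pos":[0.08,-0.27,10.85],"turn":0,"jaw":0.3}
  force: 25

```text
clock: 2.63
tool_pos: [0.427, -0.3087, 0.0722]
eef_rot: [0.986, 0.164, 0.001, 0.001]
contact_force: [-0.4, -0.4, 0.1]
opening: 0.87
```

Emit:
send_rows:
  series:
    - {"delta_pos":[0,0,0],"turn":0,"jaw":0.4}
    - {"delta_pos":[0,0,0],"turn":0,"jaw":0.6}
    - {"delta_pos":[0,0,0],"turn":0,"jaw":1}
    - {"delta_pos":[0,0,0],"turn":0,"jaw":1}
    - {"delta_pos":[0,0,0],"turn":0,"jaw":1}

```text
clock: 3.05
tool_pos: [0.4268, -0.3086, 0.0718]
eef_rot: [0.986, 0.164, 0.001, 0.0]
contact_force: [0.6, -0.4, 4.0]
opening: 0.611
```

Emit:
send_rows:
  series:
    - {"delta_pos":[0,0,-0.8],"turn":0,"jaw":1}
    - {"delta_pos":[0,0,-2],"turn":0,"jaw":1}
    - {"delta_pos":[0,0,-4],"turn":0,"jaw":1}
    - {"delta_pos":[0,0,-6],"turn":0,"jaw":1}
    - {"delta_pos":[0,0,-8],"turn":0,"jaw":1}
    - {"delta_pos":[0,0,-10],"turn":0,"jaw":1}
    - {"delta_pos":[0,0,-11],"turn":0,"jaw":1}
    - {"delta_pos":[0,0,-11],"turn":0,"jaw":1}

```text
clock: 3.72
tool_pos: [0.4271, -0.3089, 0.1832]
eef_rot: [0.986, 0.164, 0.001, 0.001]
contact_force: [-0.4, -0.3, -2.9]
opening: 0.613
```

```bash
python3 - <<'E'
from plant import r,vision
from h import *
import cv2
s=r.get_state()
im=vision.snapshot("scene"); im2=vision.snapshot("wrist"); cv2.imwrite("pics/w2.png",im2)
cv2.imwrite("pics/s2.png",im)
print(s["clock"],s["tool_pos"],s["contact_force"],go(s,[.636,.01,.18],2.6))
E
```

```text
3.7167 [ 0.42712762 -0.30890344  0.18321524] [-0.42059609 -0.34670818 -2.92776877] {'d': array([ 30.09, -23.41,   0.33]), 'cur': np.float64(18.89), 'tilt': array([ 0.0031, -0.0019, -1.    ]), 'turn': np.float64(16.29)}
```

View pics/s2.png

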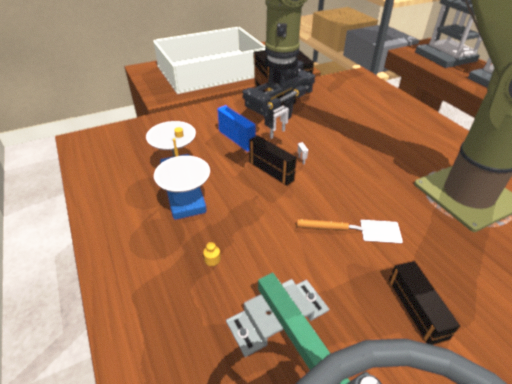

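View pics/w2.png

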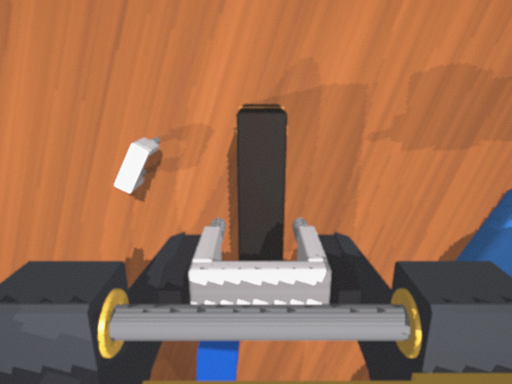

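```bash
python3 - <<'E'
from plant import r,vision
from h import *
p=vision.camera_params("scene")
for u,v,z in [(187,207,.02),(182,173,.12),(171,135,.12),(211,258,0.02)]: print(ray(p,u,v,z))
E
```

```text
[ 0.7018489  -0.27050048  0.02      ]
[ 0.69744495 -0.28166865  0.12      ]
[ 0.67395482 -0.44869224  0.12      ]
[ 0.70575386 -0.09505056  0.02      ]
```

Emit:
send_rows:
  series:
    - {"delta_pos":[2,-2,-1],"turn":2,"jaw":1}
    - {"delta_pos":[4.5,-4.5,-2],"turn":4,"jaw":1}
    - {"delta_pos":[7,-7.1,-2.5],"turn":6,"jaw":1}
    - {"delta_pos":[9.5,-9.7,-2.5],"turn":8,"jaw":1}
    - {"delta_pos":[12,-12.2,-2.5],"turn":10,"jaw":1}
    - {"delta_pos":[14.5,-14.7,-2.5],"turn":12,"jaw":1}
    - {"delta_pos":[17,-17.2,-2.5],"turn":14,"jaw":1}
    - {"delta_pos":[19.5,-19.7,-2.5],"turn":16.3,"jaw":1}

```text
clock: 4.48
tool_pos: [0.5464, -0.0573, 0.2045]
eef_rot: [1.0, 0.022, -0.002, 0.0]
contact_force: [0.4, -1.0, -1.9]
opening: 0.612
```

```bash
python3 - <<'E'
from plant import r,vision
from h import *
s=r.get_state()
print(s["clock"],s["tool_pos"],s["contact_force"],go(s,[.636,.01,.18],2.6))
E
```

```text
4.4833 [ 0.54636502 -0.05726412  0.20453017] [ 0.35669645 -1.03251068 -1.91827708] {'d': array([ 9.26, -6.32,  2.42]), 'cur': np.float64(2.54), 'tilt': array([-3.3e-03, -4.0e-04, -1.0e+00]), 'turn': np.float64(-0.06)}
```

Emit:
send_rows:
  series:
    - {"delta_pos":[2,-1.4,0.3],"turn":0,"jaw":1}
    - {"delta_pos":[4.2,-2.9,0.8],"turn":0,"jaw":1}
    - {"delta_pos":[6.5,-4.5,1.5],"turn":0,"jaw":1}
    - {"delta_pos":[8.4,-5.7,2],"turn":0,"jaw":1}
    - {"delta_pos":[9.26,-6.3,2.4],"turn":0,"jaw":1}
    - {"delta_pos":[9.26,-6.3,2.4],"turn":0,"jaw":1}
    - {"delta_pos":[9.26,-6.3,2.4],"turn":0,"jaw":1}

```text
clock: 5.07
tool_pos: [0.635, 0.0077, 0.1807]
eef_rot: [1.0, 0.023, -0.002, 0.001]
contact_force: [-0.5, -0.9, -2.9]
opening: 0.612
```

```bash
python3 - <<'E'
from plant import r,vision
from h import *
import cv2
s=r.get_state()
p=vision.camera_params("wrist")
im2=vision.snapshot("wrist"); cv2.imwrite("pics/w3.png",im2)
np.savez("w3.npz",E=p["extrinsics"],K=p["intrinsics"])
print(s["clock"],s["tool_pos"],s["contact_force"],go(s,[.636,.01,.18],2.6))
E
```

```text
5.0667 [0.63502599 0.0077036  0.18070071] [-0.51744306 -0.85880512 -2.86897685] {'d': array([ 0.11, -0.22,  0.07]), 'cur': np.float64(2.64), 'tilt': array([-0.0037, -0.0014, -1.    ]), 'turn': np.float64(0.04)}
```

View pics/w3.png

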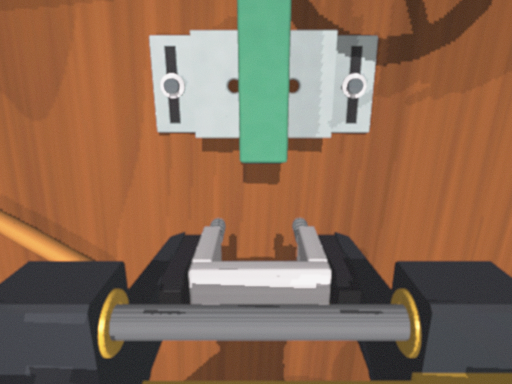

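```bash
python3 - <<'E'
import cv2
im=cv2.imread("pics/w3.png")
cv2.imwrite("pics/c4.png",cv2.resize(im[50:125,210:310],(800,600),interpolation=cv2.INTER_CUBIC))
cv2.imwrite("pics/c5.png",cv2.resize(im[200:312,185:335],(800,597),interpolation=cv2.INTER_CUBIC))
E
```

```text
(no output)
```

View pics/c4.png

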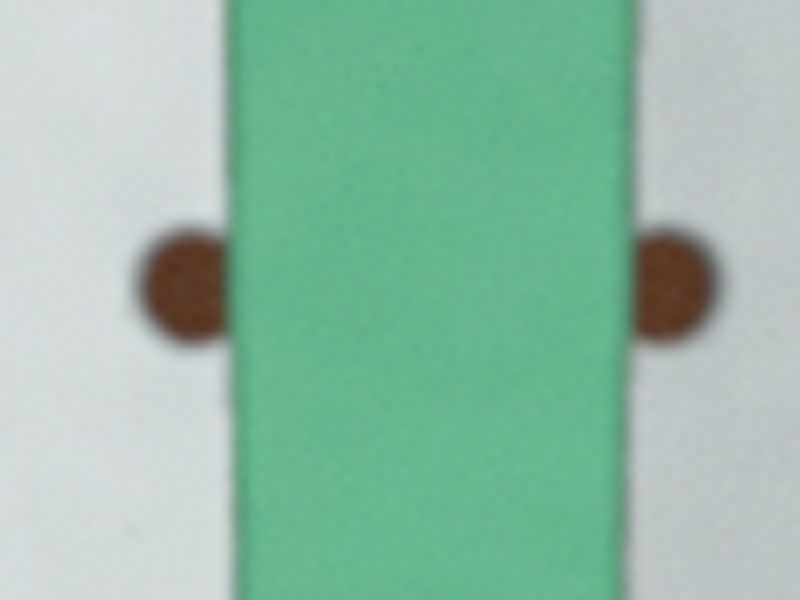

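View pics/c5.png

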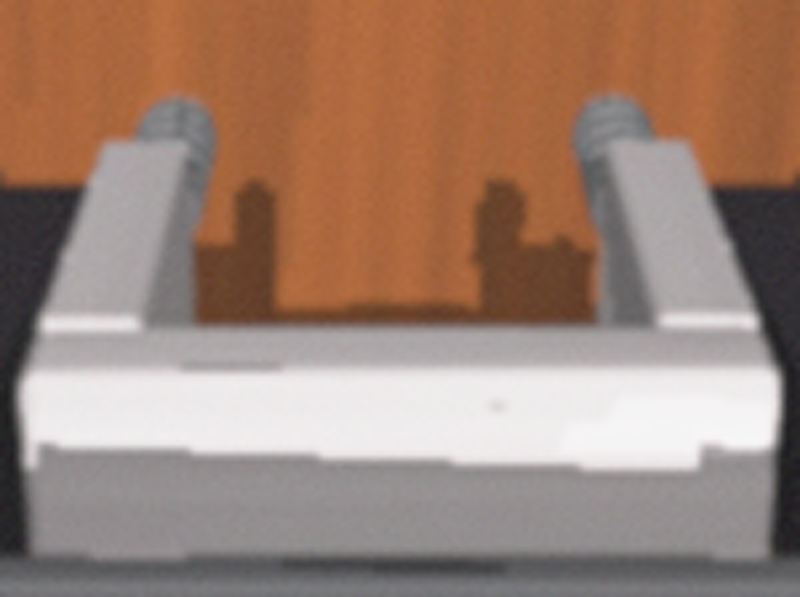

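```bash
python3 - <<'E'
from h import *
d=np.load("w3.npz");p=dict(intrinsics=d["K"],extrinsics=d["E"])
a=lambda x,y:(210+x/8-.44,50+y/8-.44)
k=150/800;b=lambda x,y:(185+x*k-.41,200+y*k-.41)
tcp=np.array([.635026,.007704,.1807])
c=-d["E"][:3,:3].T@d["E"][:3,3];print("cam",c.round(4))
H=[ray(p,*a(196,288),.035),ray(p,*a(662,288),.035)];print("holes",H,(H[0]+H[1])/2,np.linalg.norm(H[1]-H[0]))
dd=H[1]-H[0];print(np.degrees(np.arctan2(dd[1],dd[0])))
L=[ray(p,*a(x,y),.07) for x,y in[(229,0),(240,600),(640,0),(625,600)]]
for e in ((0,1),(2,3)):
    q=L[e[0]]-L[e[1]];print("bar edge",L[e[0]],np.degrees(np.arctan2(-q[0],q[1])))
for n,x,y,z in [("ftopL",20,368,.2027),("ftopR",780,368,.2027),("fbotL",30,328,.1947),("fbotR",770,328,.1947)]:
    print(n,ray(p,*b(x,y),z)-tcp)
for n,x,y,z in [("tipL",180,97,.1337),("tipR",610,97,.1337)]:
    print(n,ray(p,*b(x,y),z)-tcp)
for X in [(-.023,.0),(.023,0)]:
    pass
E
```

```text
cam [0.631  0.0843 0.3152]
holes [array([0.61012537, 0.08018437, 0.035     ]), array([0.6555036 , 0.08222794, 0.035     ])] [0.63281448 0.08120616 0.035     ] 0.04542421816637164
2.5785187660102284
bar edge [0.61493548 0.10369102 0.07      ] 2.6624997378809967
bar edge [0.64894968 0.10520757 0.07      ] 2.5276271682455556
ftopL [-0.02777003  0.00938969  0.022     ]
ftopR [0.02473058 0.01189918 0.022     ]
fbotL [-0.02866889  0.00797997  0.014     ]
fbotR [0.02568865 0.01057102 0.014     ]
tipL [-0.02478875  0.00162136 -0.047     ]
tipR [ 0.02087877  0.00376489 -0.047     ]
```

Emit:
send_rows:
  series:
    - {"delta_pos":[0.3,-1.5,0],"turn":0,"jaw":1}
    - {"delta_pos":[0.3,-3.5,0.5],"turn":0,"jaw":1}
    - {"delta_pos":[0.3,-5.5,1.5],"turn":0,"jaw":1}
    - {"delta_pos":[0.3,-7,3],"turn":0,"jaw":1}
    - {"delta_pos":[0.3,-7.4,4.5],"turn":0,"jaw":1}
    - {"delta_pos":[0.3,-7.4,5.3],"turn":0,"jaw":1}
    - {"delta_pos":[0.3,-7.4,5.3],"turn":0,"jaw":1}
    - {"delta_pos":[0.3,-7.4,5.3],"turn":0,"jaw":1}

```text
clock: 5.78
tool_pos: [0.6358, 0.0799, 0.1292]
eef_rot: [1.0, 0.022, -0.0, 0.001]
contact_force: [-0.6, -0.2, -0.9]
opening: 0.608
```

```bash
python3 - <<'E'
from plant import r,vision
from h import *
import cv2
s=r.get_state()
p=vision.camera_params("wrist")
im2=vision.snapshot("wrist"); cv2.imwrite("pics/w4.png",im2)
im=vision.snapshot("scene"); cv2.imwrite("pics/s4.png",cv2.resize(im[230:350,200:350],(750,600),interpolation=cv2.INTER_CUBIC))
np.savez("w4.npz",E=p["extrinsics"],K=p["intrinsics"])
print(s["clock"],s["tool_pos"],s["contact_force"],go(s,[.6347,.0817,.097],2.6))
E
```

```text
5.7833 [0.63581056 0.0799316  0.12924784] [-0.57784782 -0.17421195 -0.89791398] {'d': array([-0.1 , -0.19,  3.22]), 'cur': np.float64(2.49), 'tilt': array([-9.0e-04, -2.1e-03, -1.0e+00]), 'turn': np.float64(-0.11)}
```

View pics/w4.png

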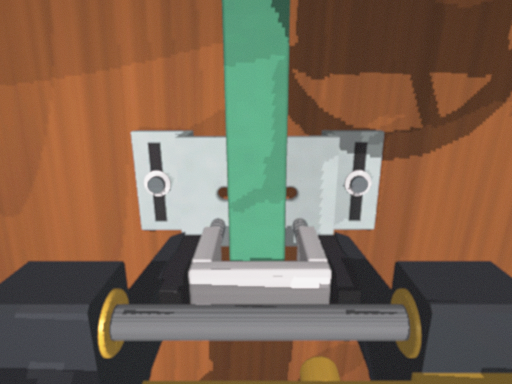

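View pics/s4.png

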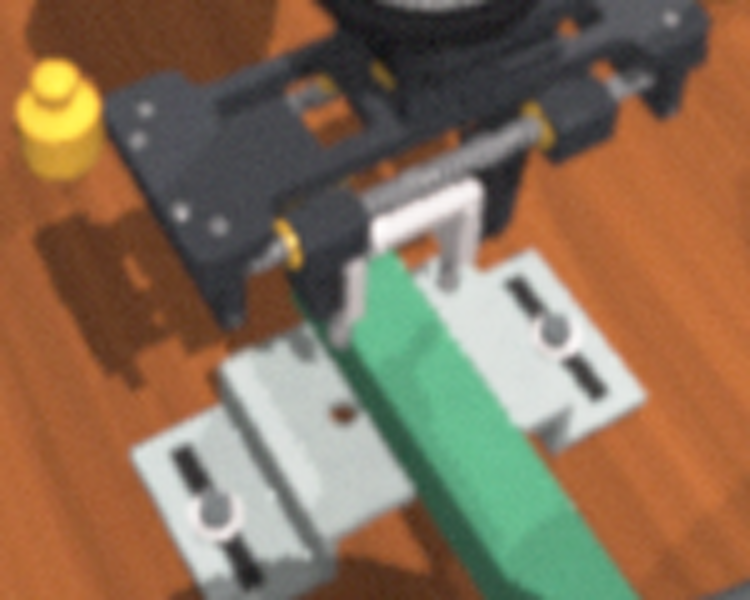

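```bash
python3 - <<'E'
import cv2
im=cv2.imread("pics/w4.png")
cv2.imwrite("pics/c6.png",cv2.resize(im[170:282,185:335],(800,597),interpolation=cv2.INTER_CUBIC))
E
```

```text
(no output)
```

View pics/c6.png

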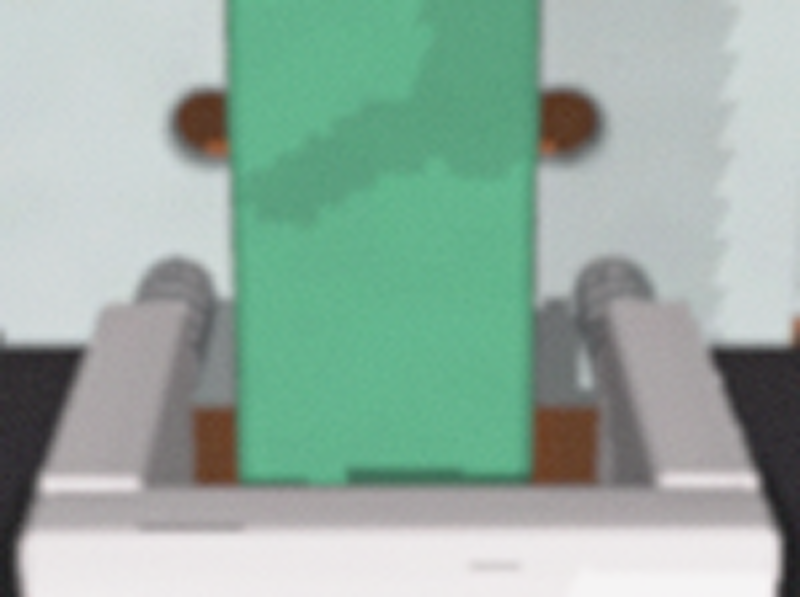

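```bash
python3 - <<'E'
from h import *
d=np.load("w4.npz");p=dict(intrinsics=d["K"],extrinsics=d["E"])
k=150/800;b=lambda x,y:(185+x*k-.41,170+y*k-.41)
tcp=np.array([.63581,.07993,.12925])
def f(n,pts,z):
    P=np.array([ray(p,*b(x,y),z)-tcp for x,y in pts]);print(n,(P*1000).round(1).tolist(),"mid",(P.mean(0)*1000).round(2))
f("bar@0",[(229,0),(541,0)],.07)
f("bar@450",[(240,450),(531,450)],.07)
f("holes",[(170,120),(604,120)],.035)  # outer extremes, span 57
f("holes top/bot",[(205,85),(205,160),(570,85),(570,160)],.035)
f("tips",[(178,257),(612,257)],.0822)
f("bowtop",[(18,538),(782,538)],.1513)
f("bowbot",[(30,488),(770,488)],.1433)
E
```

```text
bar@0 [[-20.9, 26.9, -59.2], [12.9, 28.4, -59.2]] mid [ -3.99  27.64 -59.25]
bar@450 [[-18.8, -27.5, -59.2], [15.3, -26.0, -59.2]] mid [ -1.74 -26.75 -59.25]
holes [[-31.4, 1.4, -94.2], [25.3, 3.8, -94.2]] mid [ -3.04   2.62 -94.25]
holes top/bot [[-26.9, 6.4, -94.2], [-26.8, -3.9, -94.2], [20.6, 8.4, -94.2], [21.3, -1.9, -94.2]] mid [ -2.96   2.25 -94.25]
tips [[-24.9, 1.6, -47.1], [21.2, 3.6, -47.1]] mid [ -1.81   2.64 -47.05]
bowtop [[-27.9, 8.8, 22.0], [24.9, 11.1, 22.0]] mid [-1.51  9.91 22.05]
bowbot [[-28.7, 8.1, 14.1], [25.7, 10.5, 14.1]] mid [-1.49  9.32 14.05]
```

Emit:
send_rows:
  series:
    - {"delta_pos":[-0.1,-0.25,0],"turn":0,"jaw":1}
    - {"delta_pos":[-0.1,-0.25,0],"turn":0,"jaw":1}
    - {"delta_pos":[-0.1,-0.25,0.7],"turn":0,"jaw":1}
    - {"delta_pos":[-0.1,-0.25,1.3],"turn":0,"jaw":1}
    - {"delta_pos":[-0.1,-0.25,1.9],"turn":0,"jaw":1}
    - {"delta_pos":[-0.1,-0.25,2.5],"turn":0,"jaw":1}
    - {"delta_pos":[-0.1,-0.25,3.1],"turn":0,"jaw":1}
    - {"delta_pos":[-0.1,-0.25,3.1],"turn":0,"jaw":1}

```text
clock: 6.55
tool_pos: [0.634, 0.0846, 0.0964]
eef_rot: [1.0, 0.023, -0.001, 0.0]
contact_force: [0.5, 0.1, -2.7]
opening: 0.61
```

```bash
cat > look.py <<'E'
from plant import r,vision
from h import *
import cv2,sys
n=sys.argv[1]
s=r.get_state()
p=vision.camera_params("wrist")
im2=vision.snapshot("wrist")
im=vision.snapshot("scene")
a=cv2.resize(im2[170:282,185:335],(560,418),interpolation=cv2.INTER_CUBIC)
b=cv2.resize(im[250:330,225:271],(240,418),interpolation=cv2.INTER_CUBIC)
b=cv2.resize(im[262:342,240:286],(240,418),interpolation=cv2.INTER_CUBIC)
cv2.imwrite(f"pics/{n}.png",np.hstack([a,b]))
print(s["clock"],s["tool_pos"],s["contact_force"],s["moment"],go(s,[.6347,.0823,.056],2.6))
E
python3 look.py l1
```

```text
6.55 [0.63403153 0.08456199 0.09643352] [ 0.48758307  0.08797609 -2.67568767] [-0.01856061 -0.04075541 -0.00325118] {'d': array([0.07, 0.23, 4.04]), 'cur': np.float64(2.63), 'tilt': array([-2.7e-03, -8.0e-04, -1.0e+00]), 'turn': np.float64(0.03)}
```

View pics/l1.png

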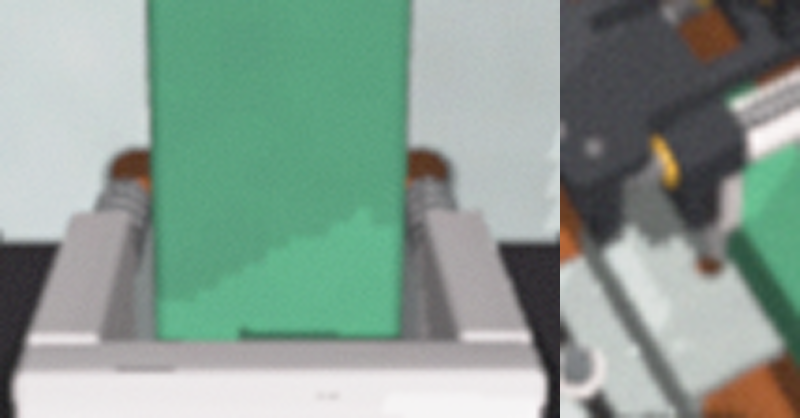

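```bash
python3 - <<'E'
from plant import r,vision
from h import *
s=r.get_state();p=vision.camera_params("wrist");tcp=s["tool_pos"];print(s["clock"],tcp,s["contact_force"])
k=150/560;b=lambda x,y:(185+x*k-.37,170+y*k-.37)
def f(n,pts,z):
    P=np.array([ray(p,*b(x,y),z)-tcp for x,y in pts]);print(n,(P*1000).round(1).tolist(),"mid",(P.mean(0)*1000).round(2))
f("bar@150",[(150,150),(409,150)],.07)
f("hole far edge",[(130,148),(428,148)],.035)
f("hole outer",[(106,170),(453,170)],.035)
f("tips",[(122,180),(432,180)],tcp[2]-.047)
# predicted pixels
for dx in (-.023,.023):
    q=proj(p,[tcp[0]-.0018+dx,tcp[1]-.0005,tcp[2]-.047]);print("tip centre pred crop",(q-[185,170]+.37)/k)
E
```

```text
6.65 [0.6348194  0.08486549 0.09769021] [-0.26686663  0.42776073 -2.44277263]
bar@150 [[-19.3, 14.1, -27.7], [15.6, 15.7, -27.7]] mid [ -1.85  14.88 -27.69]
hole far edge [[-25.8, 0.9, -62.7], [23.0, 3.1, -62.7]] mid [ -1.4    1.96 -62.69]
hole outer [[-29.7, -3.2, -62.7], [27.4, -0.6, -62.7]] mid [ -1.15  -1.89 -62.69]
tips [[-25.2, 1.6, -47.0], [21.8, 3.8, -47.0]] mid [ -1.71   2.69 -47.  ]
tip centre pred crop [124.71148807 193.01365699]
tip centre pred crop [425.77632638 205.69209469]
```

Emit:
send_rows:
  series:
    - {"delta_pos":[0.05,0.25,0],"turn":0,"jaw":1}
    - {"delta_pos":[0.05,0.25,0.4],"turn":0,"jaw":1}
    - {"delta_pos":[0.05,0.25,0.9],"turn":0,"jaw":1}
    - {"delta_pos":[0.05,0.25,0.9],"turn":0,"jaw":1}
    - {"delta_pos":[0.05,0.25,0.9],"turn":0,"jaw":1}
    - {"delta_pos":[0.05,0.25,0.9],"turn":0,"jaw":1}

```text
clock: 7.15
tool_pos: [0.6357, 0.0824, 0.0891]
eef_rot: [1.0, 0.023, 0.0, 0.0]
contact_force: [-0.4, 0.4, -2.4]
opening: 0.612
```

```bash
python3 look.py l2
```

```text
7.15 [0.63572934 0.08241163 0.0891334 ] [-0.35709012  0.43876042 -2.38183565] [-0.06981234 -0.02003233 -0.03005709] {'d': array([-0.1 ,  0.01,  3.31]), 'cur': np.float64(2.62), 'tilt': array([ 1.e-04, -0.e+00, -1.e+00]), 'turn': np.float64(0.02)}
```

View pics/l2.png

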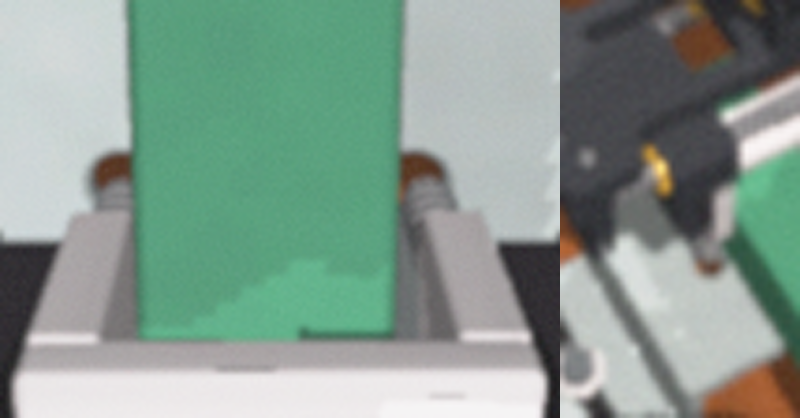

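```bash
cat > m.py <<'E'
from plant import r,vision
from h import *
import sys
def f(bar,barrow,far,outer):
    s=r.get_state();p=vision.camera_params("wrist");tcp=s["tool_pos"];print(s["clock"],tcp)
    k=150/560;b=lambda x,y:(185+x*k-.37,170+y*k-.37)
    def g(n,pts,z):
        P=np.array([ray(p,*b(x,y),z)-tcp for x,y in pts]);print(n,"mid",(P.mean(0)*1000).round(2))
    g("bar",[(bar[0],barrow),(bar[1],barrow)],.07)
    g("hole far edge-5.5",[(outer[0]+30,far),(outer[1]-30,far)],.035)
    g("hole outer",[(outer[0],far+22),(outer[1],far+22)],.035)
E
python3 -c "
from m import f
f((133,400),200,152,(92,450))"
```

```text
7.25 [0.63569568 0.08244125 0.08923373]
bar mid [ -3.32  11.12 -19.23]
hole far edge-5.5 mid [ -2.69   4.44 -54.23]
hole outer mid [ -2.53   0.74 -54.23]
```

Emit:
send_rows:
  series:
    - {"delta_pos":[-0.09,0.05,0],"turn":0,"jaw":1}
    - {"delta_pos":[-0.09,0.05,0],"turn":0,"jaw":1}
    - {"delta_pos":[-0.09,0.05,0.3],"turn":0,"jaw":1}
    - {"delta_pos":[-0.09,0.05,0.6],"turn":0,"jaw":1}
    - {"delta_pos":[-0.09,0.05,0.8],"turn":0,"jaw":1}
    - {"delta_pos":[-0.09,0.05,1],"turn":0,"jaw":1}
    - {"delta_pos":[-0.09,0.05,1],"turn":0,"jaw":1}

```text
clock: 7.83
tool_pos: [0.6345, 0.0818, 0.0786]
eef_rot: [1.0, 0.023, -0.0, 0.0]
contact_force: [0.2, 0.1, -3.2]
opening: 0.609
```

```bash
python3 look.py l3
```

```text
7.8333 [0.63445804 0.08177924 0.07860262] [ 0.15754555  0.12864483 -3.20883734] [-0.03549191 -0.0653174  -0.05311234] {'d': array([ 0.03, -0.05,  2.26]), 'cur': np.float64(2.62), 'tilt': array([-9.e-04, -2.e-04, -1.e+00]), 'turn': np.float64(0.02)}
```

View pics/l3.png

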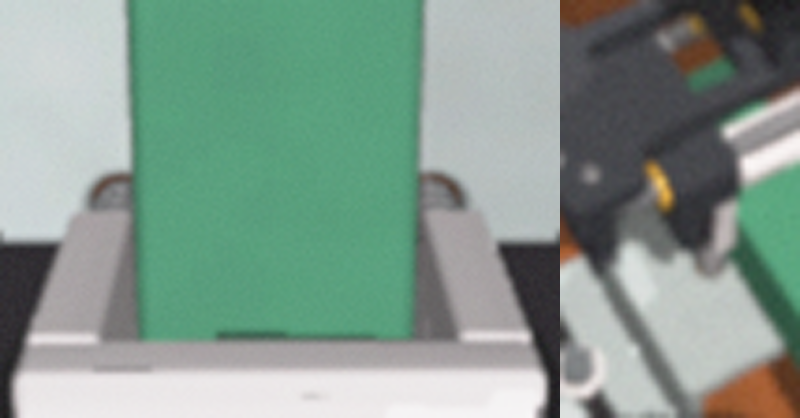

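Emit:
send_rows:
  series:
    - {"delta_pos":[0,0,0.35],"turn":0,"jaw":1}
    - {"delta_pos":[0,0,0.7],"turn":0,"jaw":1}
    - {"delta_pos":[0,0,1.05],"turn":0,"jaw":1}
    - {"delta_pos":[0,0,1.4],"turn":0,"jaw":1}
    - {"delta_pos":[0,0,1.4],"turn":0,"jaw":1}

```text
clock: 8.35
tool_pos: [0.6342, 0.0817, 0.0642]
eef_rot: [1.0, 0.023, -0.001, 0.0]
contact_force: [-0.6, -0.4, -2.3]
opening: 0.607
```

```bash
python3 look.py l4
```

```text
8.35 [0.6341852  0.08166041 0.06421496] [-0.59548558 -0.39918981 -2.31963876] [-0.05386014 -0.06316689  0.04345214] {'d': array([ 0.06, -0.06,  0.82]), 'cur': np.float64(2.62), 'tilt': array([-1.5e-03, -5.0e-04, -1.0e+00]), 'turn': np.float64(0.02)}
```

View pics/l4.png

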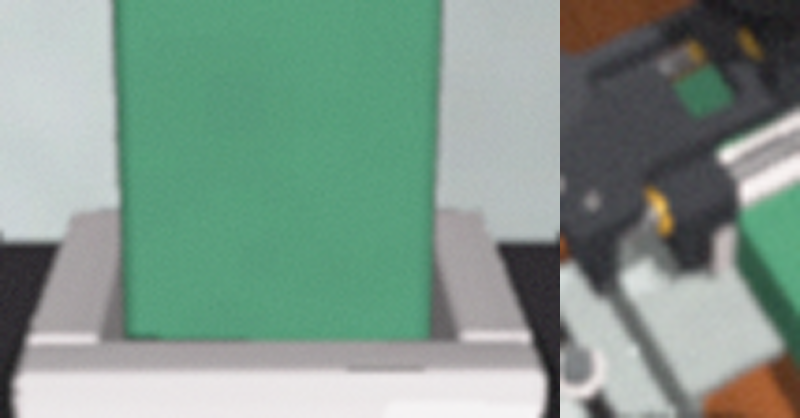

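Both legs are through the holes with no contact force, so I'll lower the last 8 mm gently.

Emit:
send_rows:
  series:
    - {"delta_pos":[0,0,0.3],"turn":0,"jaw":1}
    - {"delta_pos":[0,0,0.5],"turn":0,"jaw":1}
    - {"delta_pos":[0,0,0.65],"turn":0,"jaw":1}
    - {"delta_pos":[0,0,0.75],"turn":0,"jaw":1}
    - {"delta_pos":[0,0,0.8],"turn":0,"jaw":1}
    - {"delta_pos":[0,0,0.8],"turn":0,"jaw":1}

```text
clock: 8.95
tool_pos: [0.6347, 0.0818, 0.0571]
eef_rot: [1.0, 0.023, -0.0, 0.0]
contact_force: [-0.4, 1.1, -2.8]
opening: 0.609
```

Emit:
send_rows:
  series:
    - {"delta_pos":[0,0,0.08],"turn":0,"jaw":1}
    - {"delta_pos":[0,0,0.15],"turn":0,"jaw":1}
    - {"delta_pos":[0,0,0.15],"turn":0,"jaw":1}

```text
clock: 9.2
tool_pos: [0.6349, 0.0819, 0.0568]
eef_rot: [1.0, 0.023, 0.0, 0.0]
contact_force: [-2.4, -1.3, 4.6]
opening: 0.61
```

Emit:
send_rows:
  series:
    - {"delta_pos":[0,0,0],"turn":0,"jaw":0.3}
    - {"delta_pos":[0,0,0],"turn":0,"jaw":0.2}
    - {"delta_pos":[0,0,0],"turn":0,"jaw":0}
    - {"delta_pos":[0,0,0],"turn":0,"jaw":0}
    - {"delta_pos":[0,0,0],"turn":0,"jaw":0}
    - {"delta_pos":[0,0,0],"turn":0,"jaw":0}

```text
clock: 9.7
tool_pos: [0.6348, 0.0819, 0.0557]
eef_rot: [1.0, 0.023, 0.0, 0.0]
contact_force: [0.7, -0.2, 0.7]
opening: 0.997
```

Emit:
send_rows:
  series:
    - {"delta_pos":[0,0,-1],"turn":0,"jaw":0}
    - {"delta_pos":[0,0,-3],"turn":0,"jaw":0}
    - {"delta_pos":[0,0,-6],"turn":0,"jaw":0}
    - {"delta_pos":[0,1,-9],"turn":0,"jaw":0}
    - {"delta_pos":[0,3,-12],"turn":0,"jaw":0}
    - {"delta_pos":[0,5.5,-13],"turn":0,"jaw":0}
    - {"delta_pos":[0,8,-13],"turn":0,"jaw":0}
    - {"delta_pos":[0,8,-13],"turn":0,"jaw":0}

```text
clock: 10.37
tool_pos: [0.6393, -0.0061, 0.1873]
eef_rot: [1.0, 0.019, 0.001, 0.003]
contact_force: [-1.0, -0.3, -0.6]
opening: 1.002
```

```bash
python3 - <<'E'
from plant import r,vision
from h import *
import cv2
s=r.get_state();p=vision.camera_params("wrist")
w=vision.snapshot("wrist");sc=vision.snapshot("scene")
cv2.imwrite("pics/f1.png",cv2.resize(w[40:180,170:350],(720,560),interpolation=cv2.INTER_CUBIC));cv2.imwrite("pics/f2.png",sc)
print(s["clock"],s["tool_pos"],s["contact_force"])
E
```

```text
10.3667 [ 0.63930889 -0.00614929  0.18732587] [-0.99994577 -0.27122554 -0.61009998]
```

View pics/f1.png

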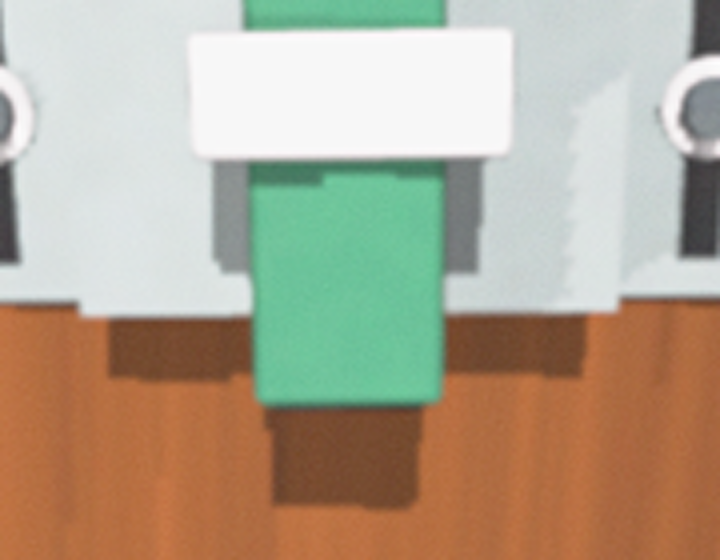

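View pics/f2.png

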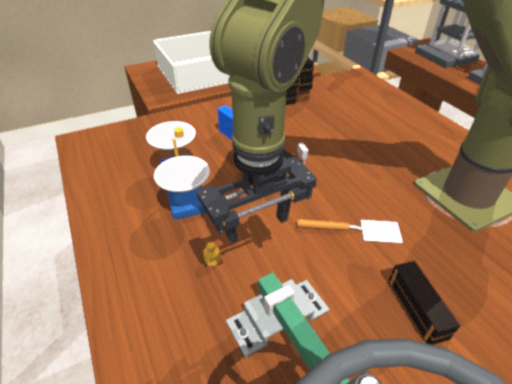

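Emit:
send_rows:
  series:
    - {"delta_pos":[0,0,0],"turn":0,"jaw":0}
    - {"delta_pos":[0,0,0],"turn":0,"jaw":0}
    - {"delta_pos":[0,0,0],"turn":0,"jaw":0}

```text
clock: 10.72
tool_pos: [0.6382, 0.0038, 0.1856]
eef_rot: [1.0, 0.024, -0.0, -0.001]
contact_force: [-0.2, -0.3, 0.6]
opening: 1.004
```

```bash
python3 - <<'E'
from plant import r,vision
import cv2
cv2.imwrite("pics/f3.png",cv2.resize(vision.snapshot("side"),(768,576)))
E
```

```text
(no output)
```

View pics/f3.png

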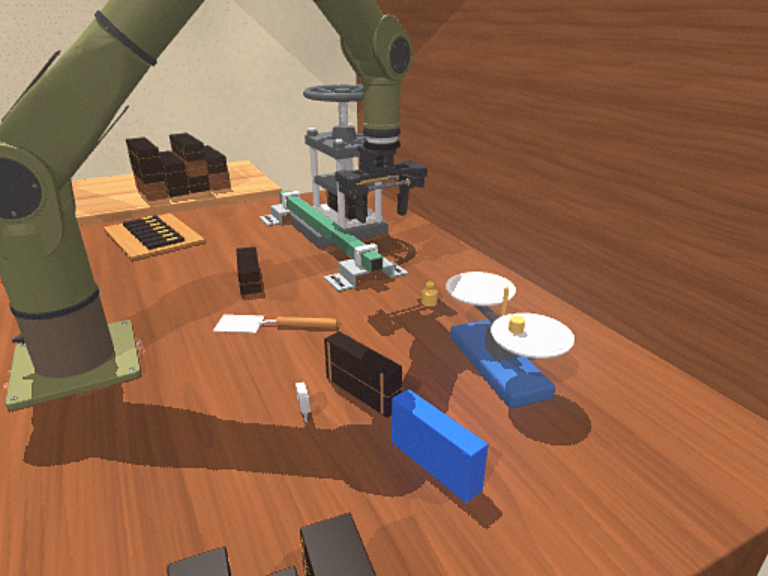

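The side view shows the mould standing at (362,372), the U-bolt seated on the bar near (368,252), and the other things where they were. I'll hand it in.

```bash
python3 -c "
from plant import order
print(order.finish_job())"
```

```text
the job is handed in; nothing more can be done
None
```

The U-bolt is fitted on the free end of the green bar, with both legs through the bracket holes and its bow flat on the bar. I handed the job in at about 10.8 s on the robot's clock.

- **Which U-bolt:** I took the larger one, which hung on the black mould at scene pixel (277,148). The smaller one on the bench at (303,152) was left alone.
- **Fitting it:** I lifted it straight up off the mould and found both holes with the wrist camera. Three small corrections of 1–3 mm lined it up, and then I lowered it.
- **Seating:** There was no contact force on the way down. About 7 N of upward push came just as the tool reached its home height (measured 56.8 mm, expected 56 mm). I then opened the jaws and backed away.
- **Last checks:** The wrist view shows the bow square and level across the bar. The side view shows the mould standing. In the scene and side pictures the balance, weight, spatula and spare mould look unmoved; I judged that by eye and did not measure them.
- **Disagreements:** The hole position from the scene and wrist cameras differed by 1–2 mm, and the measured tool position had about 1 mm of noise. That is why I corrected from the wrist pictures as I lowered. No check failed.

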